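# Lay the stamp block under the flip loupe

### The arm

A 7-joint arm with a two-finger parallel gripper is mounted at the origin on the work surface. World frame = base frame: x ahead of the robot, y to its left, z up, the work surface at z = 0. Lengths are in m, angles in rad, forces in N, time in s.
With the tool pointing down it reaches from about 0.4 to 0.9 m from the base axis. Payload 5.6 kg.
Tool frame: the origin (TCP) lies midway between the tips of the shut fingers; the grasp point (between the pads) lies 19 mm behind it; y points along the fingers, z is the direction in which the jaws open and shut, and the axes are right-handed (so a half turn about y gives the same grasp; the last joint's range is limited). The gripper opens to 92 mm and grips with 3 to 60 N. Pads are 20 mm wide; open, the fingers measure 128 mm over their backs; the gripper's body (75 mm by 189 mm) begins 69 mm behind the grasp point.
Start: joints at [-1.266, 0.468, -0.012, 1.603, 0.006, 1.071, -0.056], TCP at [0.222, 0.611, 0.215] pointing down, gripper open.
Joint ranges: [-2.53, 2.53], [-0.31, 2.02], [-1.57, 1.55], [0.28, 2.44], [-1.29, 4.43], [0.15, 1.84], [-2.92, 2.92]. Speed limits (rad/s): [2.57, 2.57, 3.14, 3.14, 3.14, 3.14, 3.14].

### API

Orientations are given as a 3x3 rotation matrix whose columns are the frame's x, y, z axes.
In Python, from station import env, effector, solver, viewer, workorder, search_frame, tip_of gives the robot as it stands. Calls block until the motion is done:
- env.reach(position, orientation): joint-space move of the TCP to a pose.
- env.movel(position, frame=None, rate=0.15): straight line of the TCP; frame=None keeps the orientation; rate is the mean speed in m/s.
- env.goto_joints(angles): joint-space move.
- effector.release() and effector.grasp(squeeze=None): open the fingers fully, or close them until they stop; squeeze is the grip in N (None keeps the last).
- env.pause(seconds).
- solver.inverse_kinematics(position, orientation): joint angles nearest the present ones, or None.
- env.sense(): the state.
- viewer.read_camera(name): name is "scene" or "top"; returns (picture, depth): 420x560x3 uint8, red, green, blue; 420x560 float32, m along the optical axis (not along the pixel's ray), 0 where there is no reading.
- viewer.camera_info(name): a dict with "intrinsics" (3x3 intrinsics, pixels), "dist_coeffs" ([k1, k2, p1, p2, k3] as OpenCV has them; the pictures are not rectified), "eye" and "rotation" of the camera in the world. Camera axes: x right, y up, looking along -z (the intrinsics and any distortion apply to the point x, -y, -z); pixel columns grow to the right and rows downward; lengths in m; the calibration is good to about 2 mm. A picture is of the moment at which its call begins. camera_info takes no time and is no camera call.
A pose or a line that the arm cannot do raises env.PlanningError and nothing moves.
- workorder.finish_job(): hands the job in, once; it reports no verdict.
Trained networks look in the newest picture that a camera, given by its name, has taken for a name from the list of things; names that differ only in an ending like _2 or _b are one class to them, and where a whole thing is asked for, a point or a joint stands for the part that bears it (a point fixed in the world has none). Each returns a list of dicts, best first, with "score" (0 to 1); they miss things now and then, are a little off and sometimes report something else, mostly with a low value. They report only what shows in the picture. A call takes as long as a camera call.
- search_frame(camera, name): "at" ([x, y, z] in m, in world coordinates, good to about 4 mm: the middle of the surface that is visible of it).
- tip_of(camera, name): "at" ([x, y, z] in m, in world coordinates, good to about 4 mm: a listed point, or the origin of a listed thing).
The state is a dict: "t": time; "joint_positions": joint angles; "joint_velocities": joint speeds; "tau": joint torques, N m; "ee_pos": TCP position; "tcp_rot": TCP orientation; "wrist_force": force on the tool from outside, world axes, zero at the start; "moment": the same for the moment, N m; "gripper_width": finger opening in m.
Only numpy, scipy, OpenCV 4.12 (cv2) and the standard library are available. Lean on these libraries where they do the work, as an engineer would, in place of code of your own. Each camera call takes 0.05 s, during which the arm holds its last target. There are 200 camera calls.

### The job

Take the carved stamp block out of its rack and lay it flat on the green mat with the carved side up, and let go. Then take it again, set it carved side up and square inside the white outline on the loupe stand, let go, and only then tip the lens over so that it snaps down over the stamp. Leave the other things on the bench and the grey button alone.

Things in the scene. Friction and masses are not known exactly. Their poses are not given: they have to be found in the camera images.
- stamp: Wooden stamp block 90 x 54 x 18 mm, 65 g; one large face carved and terracotta-coloured, the other plain pale wood. Starts standing on a long edge in the rack, top 60 mm above the bench. Axes: x points square out of the carved face (up when it lies carved side up), y along the 90 mm length, z along the 54 mm width (up at the start). Origin: centre of the long edge it stands on at the start.
- stamp_center (a point): Middle of the stamp block (27 mm from the origin along its z, in the middle of its thickness). Same axes as the stamp.
- rack: Fixed dark wooden rack, 130 mm long (its y), 70 mm wide (its x), base 6 mm thick; two side bars 28 mm high overall and 11 mm wide on either side of a 22 mm slot along its y. Origin: centre of the underside. The stamp's carved face looks along the rack's +x. Rack and mat may change sides of the bench.
- mat: Fixed green cutting mat, 170 mm (its x) by 150 mm (its y), 4 mm thick. Origin: centre of the underside.
- loupe_stand: Fixed grey stand: slab 12 mm thick, 130 mm wide (its y), from -65 to +110 mm along its x. A white outline on it, inside 106 mm (along x) by 70 mm (along y), marks the viewing spot. Origin: on the bench under the outline's centre. The lens hinge runs along its y at x = +85 mm, 72 mm above the bench, between two cheeks up to 84 mm tall.
- view_spot (a point): Centre of the white outline, on the slab's top face (12 mm above the bench). Same axes as the loupe stand.
- lens (a joint): Flip lens (disc 80 mm across, centre 79 mm from the hinge), angle in rad. 0, start: parked, leaning 20 degrees past upright to the stand's +x. 1.92: other stop, level over the outline, 72 mm up. Grows as it tips to the stand's -x. An over-centre spring pulls it back to 0 below about 0.7 and throws it to 1.92 beyond about 0.85; 1 to 2 N at the tab tips it.
- lens_tab (a point): Middle of the orange finger tab at the free end of the lens, 124 mm from the hinge; the tab is 30 mm wide, 8 mm thick and 18 mm long and ends 133 mm from the hinge. Parked, its middle is about 189 mm above the bench and 42 mm beyond the hinge (stand's +x).
- grey_button (a joint): Grey press button on the black pedal unit at the back of the bench: 0 is out, 0.006 m is pressed. Leave alone.
- saucers: Stack of three unglazed saucers, 124 mm across, 31 mm high. Bystander. Origin: centre of the underside.
- caliper: Steel caliper lying flat, 170 mm long (its y), 6 mm high. Bystander. Origin: under the middle of its beam.
- container: Clear plastic container with white twist cap, 68 mm across, 85 mm high. Bystander. Origin: centre of the underside.
- round_stamp: Small round wooden hand stamp standing on its face, 40 mm across, 64 mm high. Bystander. Origin: centre of the underside.

How it is judged:
By the outcome, as a careful person would: the job done as asked, in the order asked, and still so for the second after the job is handed in, with the robot touching nothing.
It also fails if it takes over 72 s, if anything falls off the work surface, if the arm or the gripper's body presses on something with over 40 N, if the wrist force passes 120 N, or if a joint passes its speed limit or range.

## Working session

There is one attempt and no reset: what is moved stays moved. The work goes in short steps, each a Python script; the robot and the scene stay as the last script left them, time stands still between calls to the robot, and variables do not carry over. Pictures are saved under pics/ and viewed, about 8 in all and at most 12, crops included, and the job is handed in when it is done.

```bash
ls; mkdir -p pics
cat > h.py <<'E'
import numpy as np, cv2
from station import env, effector, solver, viewer, workorder, search_frame, tip_of
def snap(cam,fn):
    p,d=viewer.read_camera(cam); cv2.imwrite('pics/'+fn+'.png',p[:,:,::-1]); np.save('pics/'+fn+'_d.npy',d); return p,d
def cloud(cam,d):
    i=viewer.camera_info(cam); K=np.array(i["intrinsics"],float); h,w=d.shape
    u,v=np.meshgrid(np.arange(w),np.arange(h))
    q=cv2.undistortPoints(np.stack([u,v],-1).reshape(-1,1,2).astype(np.float64),K,np.array(i["dist_coeffs"],float)).reshape(h,w,2)
    P=np.stack([q[...,0]*d,-q[...,1]*d,-d],-1)
    return P@np.array(i["rotation"]).T+np.array(i["eye"])
E
python3 - <<'E'
from h import *
for c in("top","scene"):
    p,d=snap(c,c+'0'); i=viewer.camera_info(c); print(c,np.round(i["eye"],3),np.round(i["rotation"],3).tolist(),i["dist_coeffs"])
    for n in["stamp","rack","mat","loupe_stand","view_spot","lens_tab","lens","saucers","caliper","container","round_stamp","grey_button"]:
        r=tip_of(c,n)if n not in("lens","grey_button") else search_frame(c,n)
        print(n,[(np.round(x["at"],3).tolist(),round(x["score"],2)) for x in r[:2]])
s=env.sense();print(s["t"],s["ee_pos"],np.round(s["tcp_rot"],3).tolist())
a=[cv2.imread(f'pics/{c}0.png') for c in("top","scene")]
E
```

```text
pics
top [0.431 0.07  1.361] [[0.006, 0.994, -0.111], [-1.0, 0.004, -0.014], [-0.013, 0.111, 0.994]] [0.03812741 0.         0.         0.         0.        ]
stamp [([0.528, -0.308, 0.005], 0.65)]
rack [([0.53, -0.306, -0.004], 0.56)]
mat [([0.526, 0.315, 0.003], 0.65)]
loupe_stand [([0.534, -0.01, 0.003], 0.66)]
view_spot [([0.537, -0.005, 0.01], 0.93)]
lens_tab [([0.665, -0.014, 0.187], 0.72), ([0.403, 0.48, -0.004], 0.51)]
lens [([0.644, -0.014, 0.152], 0.81), ([0.73, 0.202, 0.022], 0.48)]
saucers []
caliper [([0.377, -0.047, -0.005], 0.7)]
container [([0.73, -0.208, 0.001], 0.55)]
round_stamp [([0.537, -0.01, 0.005], 0.7), ([0.403, 0.478, -0.006], 0.61)]
grey_button []
scene [0.963 0.548 0.985] [[-0.752, -0.547, 0.368], [0.659, -0.612, 0.438], [-0.014, 0.571, 0.82]] [0.03122508 0.         0.         0.         0.        ]
stamp [([0.532, -0.303, 0.009], 0.55)]
rack [([0.526, -0.309, -0.003], 0.63)]
mat [([0.528, 0.315, 0.002], 0.66), ([0.729, -0.213, -0.0], 0.39)]
loupe_stand [([0.537, -0.009, 0.0], 0.63), ([0.53, -0.306, 0.007], 0.45)]
view_spot [([0.535, -0.008, 0.012], 0.72), ([0.532, -0.31, 0.036], 0.7)]
lens_tab [([0.658, -0.019, 0.188], 0.7)]
lens [([0.655, -0.002, 0.173], 0.59), ([0.736, -0.193, 0.064], 0.55)]
saucers [([0.737, 0.202, -0.003], 0.66)]
caliper []
container [([0.73, -0.211, 0.0], 0.84)]
round_stamp [([0.407, 0.478, -0.002], 0.5)]
grey_button [([0.536, -0.299, 0.052], 0.75), ([0.763, 0.02, 0.066], 0.48)]
1.3 [0.22157883 0.61106941 0.21457431] [[0.94, 0.0, 0.341], [-0.341, 0.0, 0.94], [0.0, -1.0, 0.0]]
```

View pics/top0.png

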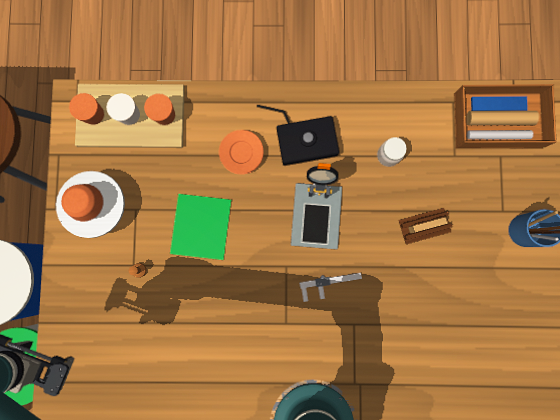

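View pics/scene0.png

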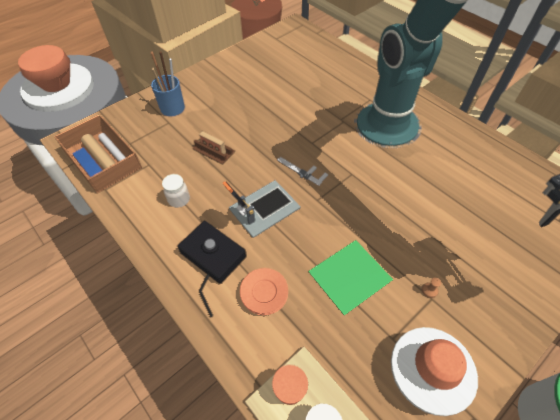

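Top view: rack with stamp at px (425,226), stand at (318,215) with outline at (316,224) and the lens parked at (322,178). The mat is at (202,227), caliper at (330,285), and pedal unit at (308,140). Next I measure yaws and find the carved side.

Run:
```python
from h import *
for c in("top","scene"):
    im=cv2.imread(f'pics/{c}0.png'); d=np.load(f'pics/{c}0_d.npy'); X=cloud(c,d)
    x,y,z=X[...,0],X[...,1],X[...,2]; hsv=cv2.cvtColor(im,cv2.COLOR_BGR2HSV)
    ok=d>0
    def fit(n,m):
        P=X[m][:,:2].astype(np.float32)
        r=cv2.minAreaRect(P*1000); print(c,n,m.sum(),np.round(r[0],1),np.round(r[1],1),round(r[2],1),'z',np.round(np.median(z[m]),4), 'mean',np.round(P.mean(0),4))
    near=lambda a,b,r:(np.hypot(x-a,y-b)<r)&ok
    fit('stamptop',near(.53,-.307,.09)&(z>.054)&(z<.07))
    fit('rack',near(.53,-.307,.1)&(z>.015)&(z<.07))
    fit('mat',near(.526,.315,.14)&(hsv[...,0]>45)&(hsv[...,0]<80)&(hsv[...,1]>120))
    fit('slab',near(.54,-.01,.14)&(z>.007)&(z<.018))
    fit('black',near(.535,-.007,.08)&(z>.006)&(z<.018)&(hsv[...,2]<60))
    fit('white',near(.535,-.007,.08)&(z>.006)&(z<.018)&(hsv[...,2]>190)&(hsv[...,1]<60))
    m=near(.53,-.307,.09)&(z>.03); 
    for lo,hi in((.03,.04),(.04,.052),(.054,.066)):
        q=m&(z>lo)&(z<hi); 
        if q.any(): print(lo,q.sum(),'hsv',np.median(hsv[q],0),np.round(X[q].mean(0),3))
    orange=near(.66,-.015,.06)&(z>.16)&(hsv[...,1]>180); print('tab',orange.sum(),np.round(np.median(X[orange],0),4))
    u,v=(425,226) if c=="top" else (213,146)
    cv2.imwrite(f'pics/z_{c}.png',cv2.resize(im[v-25:v+25,u-35:u+35],None,fx=8,fy=8,interpolation=cv2.INTER_CUBIC))
    print(np.round(X[0,0],2))
a=cv2.hconcat([cv2.imread('pics/z_top.png')[:, :],cv2.imread('pics/z_scene.png')]);cv2.imwrite('pics/z.png',cv2.resize(a,(800,286)))
```

```text
top stamptop 230 [ 530.3 -305.9] [18.1 90.1] 15.9 z 0.0596 mean [ 0.5304 -0.3059]
top rack 654 [ 530.5 -307.1] [ 43.7 128.3] 15.8 z 0.0304 mean [ 0.5298 -0.3045]
top mat 3255 [526.4 313.4] [150.8 170.8] 83.5 z 0.0036 mean [0.5258 0.3135]
top slab 2558 [527.8 -15.8] [226.7 231.5] 85.1 z 0.0117 mean [ 0.5498 -0.0092]
top black 825 [535.3  -6.9] [ 64.8 100.9] 85.6 z 0.0119 mean [ 0.5351 -0.0069]
top white 70 [534.5  -7. ] [ 76.1 110.2] 85.1 z 0.0119 mean [ 0.5286 -0.0135]
0.03 99 hsv [ 12. 180. 104.] [ 0.529 -0.298  0.032]
0.04 9 hsv [ 17. 139. 125.] [ 0.522 -0.273  0.047]
0.054 230 hsv [ 17. 138. 220.] [ 0.53  -0.306  0.06 ]
tab 75 [ 0.6598 -0.0172  0.1939]
[ 1.61  1.38 -0.76]
scene stamptop 127 [ 529.6 -301.4] [22.  87.9] 16.4 z 0.0588 mean [ 0.5303 -0.3016]
scene rack 478 [ 530.7 -304.4] [ 46.3 131.5] 16.4 z 0.0309 mean [ 0.5347 -0.2941]
scene mat 3087 [526.4 314.6] [147.9 167.9] 83.8 z 0.004 mean [0.5289 0.3175]
scene slab 1794 [556.3  -3.1] [138.2 175.3] 85.4 z 0.0115 mean [0.5522 0.0008]
scene black 496 [532.9  -6.5] [61.4 97.1] 85.2 z 0.0115 mean [ 0.5338 -0.0062]
scene white 14 [532.5  -4.6] [ 74.2 112.6] 84.9 z 0.0113 mean [0.5157 0.0006]
0.03 48 hsv [ 10.5 119.5 102. ] [ 0.535 -0.295  0.035]
0.04 59 hsv [  9. 130. 122.] [ 0.534 -0.293  0.046]
0.054 127 hsv [ 17. 100. 215.] [ 0.53  -0.302  0.059]
tab 0 [nan nan nan]
[ 0.67 -2.18 -0.18]
  return _methods._mean(a, axis=axis, dtype=dtype,
  ret = um.true_divide(
```

View pics/z.png

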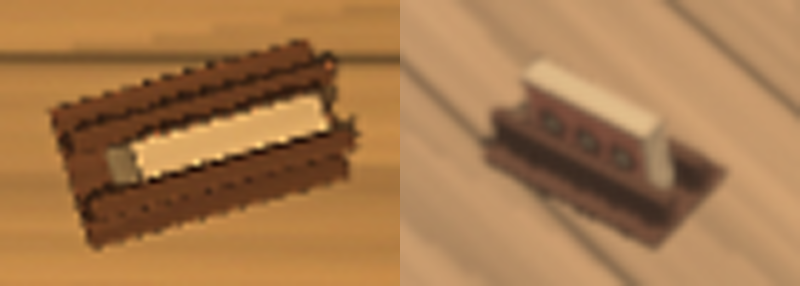

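Scene crop: the terracotta carved face with holes looks toward world +x/+y, at yaw about 16°. The stand's yaw is about -4.7°, and the tab is where the geometry says it should be.

Plan:
1. Pinch the stamp across its thickness from above.
2. Set it on the mat tilted 32° with the carved side upward.
3. Open, so it settles back on the retreating finger.

```bash
cat >> h.py <<'E'
def down(a):  # tool down, jaws along world angle a (rad)
    z=np.array([np.cos(a),np.sin(a),0]); y=np.array([0,0,-1.]); return np.stack([np.cross(y,z),y,z],1)
def rad(d): return np.radians(d)
def st(msg=''):
    s=env.sense(); print(msg,'t',round(s["t"],2),np.round(s["ee_pos"],4),'w',round(s["gripper_width"],4),'F',np.round(s["wrist_force"],1)); return s
def tilt(yaw,th,sgn):
    """stamp axes xs,zs tilted th with carved face upward, and the tool matrix gripping its top (jaws along sgn*xs)"""
    xh=np.array([np.cos(yaw),np.sin(yaw),0]); up=np.array([0,0,1.])
    xs=np.cos(th)*xh+np.sin(th)*up; zs=np.cos(th)*up-np.sin(th)*xh
    return xs,zs,np.stack([np.cross(-zs,sgn*xs),-zs,sgn*xs],1)
E
python3 - <<'E'
from h import *
for sgn in(1,-1):
    q=solver.inverse_kinematics([.5304,-.306,.2],down(rad(15.9)+(0 if sgn>0 else np.pi))); print(sgn,None if q is None else np.round(q,2))
    for yaw in(-6.5,10,30,60):
        xs,zs,R=tilt(rad(yaw),rad(32),sgn); q=solver.inverse_kinematics([.526,.314,.06],R); print(yaw,None if q is None else np.round(q,2))
E
```

```text
1 [-0.13  0.52  0.83  1.75 -0.43  1.06  1.12]
-6.5 [-1.33  0.6   0.63  2.16  0.68  0.18 -1.62]
10 [ 0.23  1.1  -1.34  2.14  1.87  1.23 -1.85]
30 [ 0.26  0.84 -1.11  2.18  1.86  0.71 -1.6 ]
60 [ 0.31  0.75 -0.92  2.12  1.37  0.22 -0.59]
-1 [-0.38  0.81  1.35  1.77 -0.83  1.27 -1.69]
-6.5 [-0.97  0.53  0.17  2.13  1.21  0.39  1.07]
10 [-0.96  0.5   0.25  2.21  1.73  0.19  0.86]
30 [ 0.26  0.84 -1.11  2.18  1.86  0.71  1.54]
60 [ 0.44  0.89 -1.12  2.11  1.51  0.4   2.5 ]
```

Run:
```python
from h import *
R=down(rad(15.9)); c=np.array([.5304,-.306,0])
env.reach(c+[0,0,.30],R); st('above')
env.movel(c+[0,0,.042],rate=.2); st('low')
effector.grasp(20); st('grip')
env.movel(c+[0,0,.25],rate=.2); s=st('up'); print(np.round(s["joint_positions"],2))
for sgn in(1,):
    for yaw in(-20,-6.5,10,30,45,60):
        xs,zs,Rt=tilt(rad(yaw),rad(32),sgn); q=solver.inverse_kinematics([.526,.314,.06],Rt); print(yaw,None if q is None else np.round(q,2))
snap('scene','s1')
im=cv2.imread('pics/s1.png'); cv2.imwrite('pics/s1c.png',cv2.resize(im[40:240,100:360],None,fx=3,fy=3))
```

```text
above t 4.69 [ 0.5309 -0.3052  0.2998] w 0.092 F [-1.  -0.3 -0.2]
low t 6.13 [ 0.5311 -0.3065  0.0431] w 0.0921 F [ 0.4  0.5 -0.4]
grip t 7.24 [ 0.5304 -0.306   0.042 ] w 0.0176 F [-0.7 -1.2  0.4]
up t 8.43 [ 0.5299 -0.3055  0.2489] w 0.0183 F [-0.6 -0.9 -0.5]
[-0.2   0.49  0.92  1.71 -0.42  1.16  1.12]
-20 [-1.67  0.9   1.1   2.09 -0.73  0.39 -0.56]
-6.5 [-1.61  0.8   1.03  2.17 -1.04  0.24  0.01]
10 [ 0.23  1.1  -1.34  2.14  1.87  1.23 -1.85]
30 [ 0.37  1.08 -1.33  2.18  1.9   0.97 -1.48]
45 [ 0.47  1.09 -1.33  2.16  1.82  0.79 -1.11]
60 [ 0.31  0.75 -0.92  2.12  1.37  0.22 -0.59]
```

View pics/s1c.png

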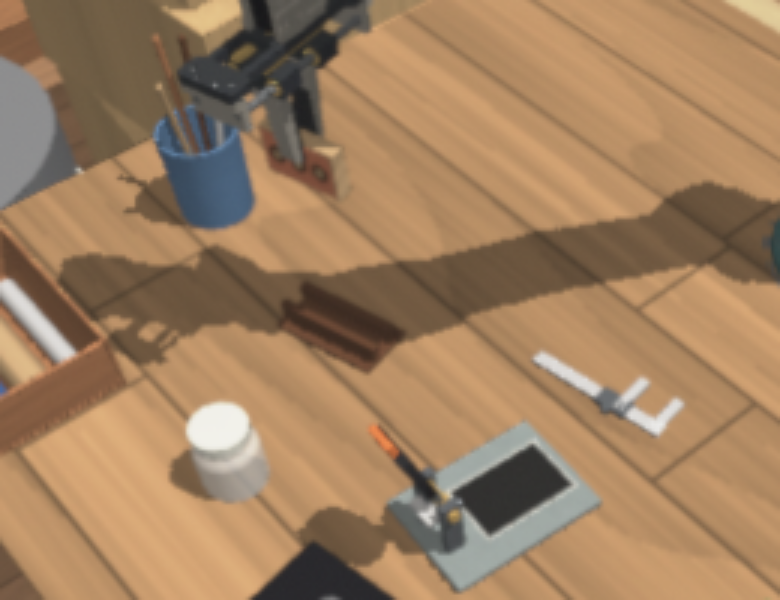

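Run:
```python
from h import *
yaw=rad(30); xs,zs,Rt=tilt(yaw,rad(32),1); xh=np.array([np.cos(yaw),np.sin(yaw),0])
p=np.array([.5264,.314,.004])+.027*xh
T=p+.036*zs+.009*xs+[0,0,.001]
env.reach(np.r_[T[:2],.30],down(yaw)); st('above')
env.reach(T+[0,0,.08],Rt); st('tilted')
env.movel(T+[0,0,.015],rate=.15); st()
env.movel(T,rate=.04); s=st('down'); print(np.round(T,4))
snap('scene','s2')
im=cv2.imread('pics/s2.png'); cv2.imwrite('pics/s2c.png',cv2.resize(im[170:370,240:500],None,fx=3,fy=3))
```

```text
above t 10.73 [0.5406 0.3202 0.3001] w 0.018 F [ 0.4 -0.3 -1.3]
tilted t 12.26 [0.541  0.3211 0.1205] w 0.0179 F [-0.1  0.  -0.8]
 t 12.98 [0.5404 0.3219 0.0556] w 0.0179 F [ 0.2  0.2 -0.8]
down t 13.51 [0.54   0.3218 0.0405] w 0.0179 F [ 0.  -0.2 -1. ]
[0.5399 0.3218 0.0403]
```

View pics/s2c.png

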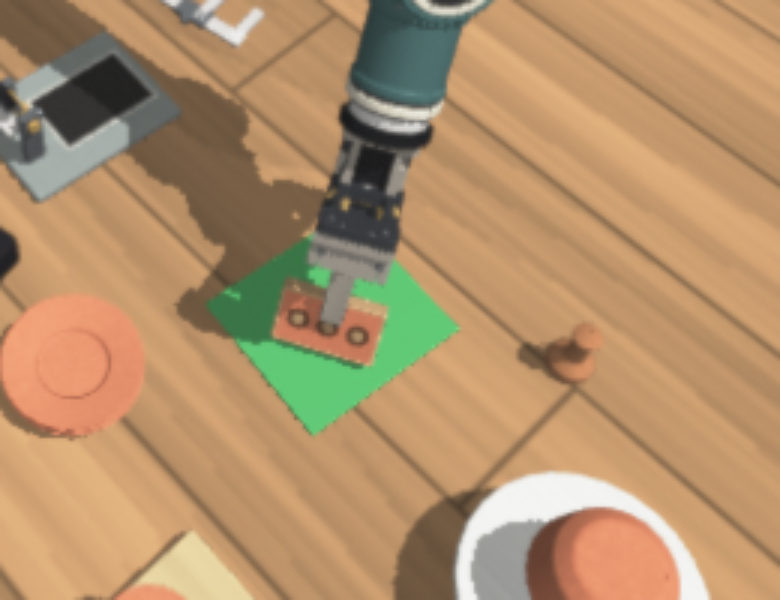

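The carved face is up and outward over the middle of the mat, so I release and slide the lower finger out.

Run:
```python
from h import *
yaw=rad(30); xh=np.array([np.cos(yaw),np.sin(yaw),0])
effector.release(); s=st('open'); T=np.array(s["ee_pos"])
env.movel(T-.07*xh+[0,0,.004],rate=.1); st('back')
env.movel(T-.07*xh+[0,0,.15],rate=.25); st('up')
env.reach([.45,.08,.35],down(rad(60))); st('clear')
p,d=snap('top','t3'); X=cloud('top',d)
for c in('top','scene'):
    if c=='scene': p,d=snap('scene','s3');X=cloud(c,d)
    hsv=cv2.cvtColor(p,cv2.COLOR_RGB2HSV); x,y,z=X[...,0],X[...,1],X[...,2]
    m=(np.hypot(x-.526,y-.314)<.11)&(z>.013)&(z<.1)
    r=cv2.minAreaRect((X[m][:,:2]*1000).astype(np.float32)); print(c,m.sum(),r,'z',np.percentile(z[m],[5,50,95]),np.median(hsv[m],0))
im=cv2.imread('pics/s3.png'); cv2.imwrite('pics/s3c.png',cv2.resize(im[170:370,240:500],None,fx=3,fy=3))
```

```text
open t 14.72 [0.5399 0.3218 0.0403] w 0.0915 F [0.9 0.3 0.4]
back t 15.57 [0.4801 0.287  0.0446] w 0.0919 F [-0.3 -0.5  0.7]
up t 17.53 [0.4791 0.2867 0.1901] w 0.0918 F [ 0.1 -0.4 -0.5]
clear t 18.73 [0.4496 0.0802 0.3492] w 0.0919 F [-1.4  1.6 -0.7]
top 669 ((517.7957763671875, 329.9582824707031), (54.75193405151367, 131.60723876953125), 29.30211067199707) z [0.01673151 0.02202659 0.02657822] [ 11. 180. 238.]
scene 668 ((526.979248046875, 314.77947998046875), (56.20524215698242, 89.44422912597656), 30.101011276245117) z [0.01788611 0.02228888 0.0250691 ] [ 10. 131. 229.]
```

View pics/s3c.png

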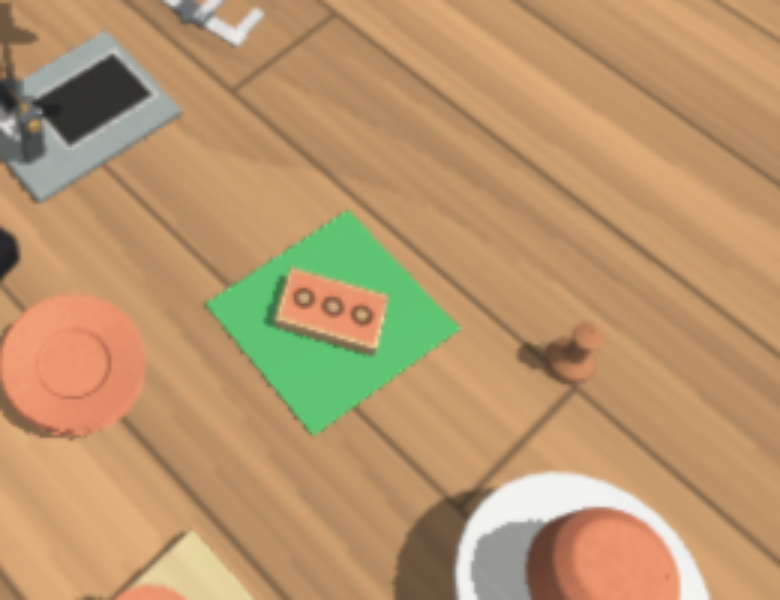

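The stamp lies flat at (0.527, 0.315), yaw 30°, top at 22 mm, with the carved side up. Now I regrasp it across the 54 mm width and place it on the stand.

Run:
```python
from h import *
c=np.array([.527,.315,0]); R=down(rad(30))
env.reach(c+[0,0,.12],R); st()
env.movel(c+[0,0,.0075],rate=.1); st('low')
effector.grasp(20); st('grip')
env.movel(c+[0,0,.25],rate=.2); st('up')
v=np.array([.535,-.007,0]); Rv=down(rad(85.4))
env.reach(v+[0,0,.25],Rv); st('above')
env.movel(v+[0,0,.05],rate=.15)
env.movel(v+[0,0,.0165],rate=.04); s=st('down'); print(np.round(s["tcp_rot"],3).tolist())
p,d=snap('scene','s4')
cv2.imwrite('pics/s4c.png',cv2.resize(p[100:300,130:390,::-1],None,fx=3,fy=3))
```

```text
t 20.1 [0.5277 0.3145 0.1206] w 0.0915 F [ 0.1 -0.1 -0.1]
low t 21.38 [0.5274 0.3154 0.0082] w 0.0916 F [-0.4  0.3 -0.3]
grip t 22.03 [0.527  0.3149 0.0076] w 0.0538 F [-0.4  0.5  1.8]
up t 23.39 [0.5265 0.3145 0.2487] w 0.0539 F [ 0.1 -0.6 -0.9]
above t 24.68 [ 0.535  -0.0061  0.2499] w 0.0534 F [-0.7  0.  -1.2]
down t 27.16 [ 0.5352 -0.0069  0.0167] w 0.054 F [-0.4 -0.2 -0.8]
[[0.997, 0.0, 0.08], [-0.08, 0.0, 0.997], [0.0, -1.0, 0.0]]
```

View pics/s4c.png

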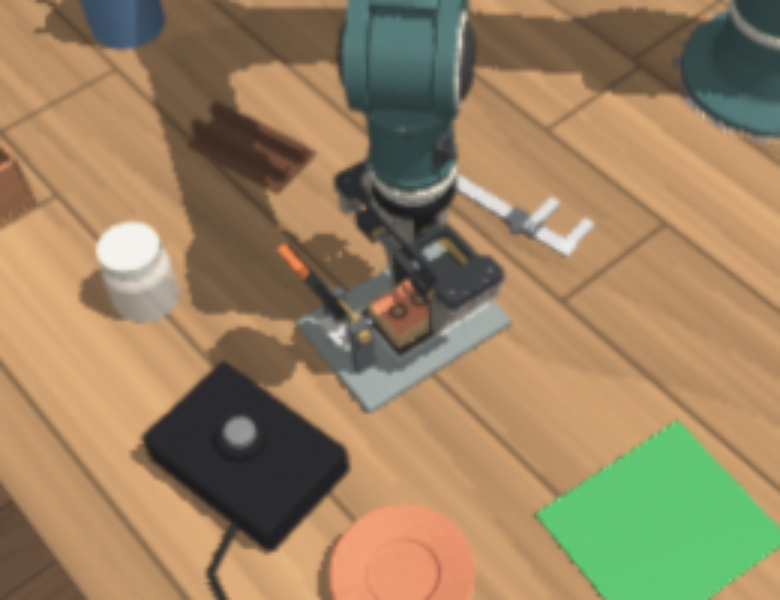

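Run:
```python
from h import *
v=np.array([.535,-.007,0])
env.movel(v+[0,0,.0155],rate=.03); st()
effector.release(); st('open')
env.movel(v+[0,0,.30],rate=.2); st('up')
env.reach([.42,.28,.35],down(rad(85.4))); st('clear')
for c in('top','scene'):
    p,d=snap(c,c+'5'); X=cloud(c,d); hsv=cv2.cvtColor(p,cv2.COLOR_RGB2HSV); x,y,z=X[...,0],X[...,1],X[...,2]
    m=(np.hypot(x-.525,y+.007)<.075)&(z>.024)&(z<.04)
    r=cv2.minAreaRect((X[m][:,:2]*1000).astype(np.float32)); print(c,m.sum(),np.round(r[0],1),np.round(r[1],1),r[2],'z',np.percentile(z[m],[5,50,95]),np.median(hsv[m],0))
    print([(np.round(q["at"],3),round(q["score"],2)) for q in tip_of(c,"lens_tab")[:2]])
p=cv2.imread('pics/top5.png'); cv2.imwrite('pics/top5c.png',cv2.resize(p[150:260,260:380],None,fx=5,fy=5,interpolation=cv2.INTER_CUBIC))
```

```text
t 27.46 [ 0.5351 -0.0071  0.0156] w 0.0536 F [ 0.2  1.4 -0.5]
open t 28.17 [ 0.535  -0.007   0.0155] w 0.0919 F [-0.6 -0.  -0.1]
up t 29.74 [ 0.5344 -0.0071  0.299 ] w 0.0917 F [ 0.5 -0.3  0.1]
clear t 30.93 [0.421  0.2786 0.3495] w 0.0916 F [ 0.  -0.9  0.7]
top 643 [536.4  -8.3] [54.3 89.7] 85.24620056152344 z [0.02563029 0.0299294  0.03435746] [ 10. 180. 151.]
[(array([ 0.665, -0.02 ,  0.185]), 0.7)]
scene 466 [535.9  -4.7] [56.1 90.9] 85.55623626708984 z [0.02621823 0.02998573 0.03352468] [ 10.  128.5 144. ]
[(array([ 0.657, -0.023,  0.183]), 0.53)]
```

View pics/top5c.png

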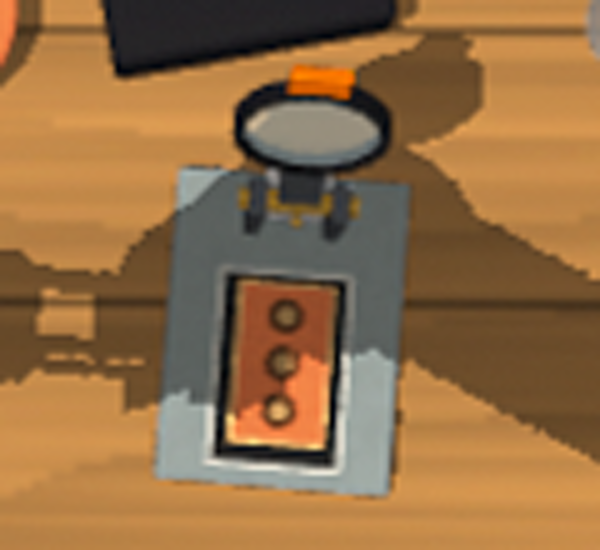

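The stamp sits square inside the outline with black margin all round and the carved side up. Now I tip the lens from behind with closed fingers.

Run:
```python
from h import *
v=np.array([.535,-.007,0]); a=rad(-4.6); X=np.array([np.cos(a),np.sin(a),0]); R=down(rad(85.4))
effector.grasp(10)
at=lambda x,z: v+x*X+[0,0,z]
env.reach(at(.172,.30),R); st('behind')
env.movel(at(.172,.178),rate=.15); st('low')
for x in(.12,.09,.06,.03,.0,-.015):
    env.movel(at(x,.178),rate=.09); st(x)
env.pause(.5)
env.movel(at(-.015,.32),rate=.2)
env.reach([.42,.28,.35],R); st('clear')
p,d=snap('top','top6'); print([(np.round(q["at"],3),round(q["score"],2)) for q in tip_of('top',"lens_tab")[:2]])
p2,d2=snap('scene','scene6'); print([(np.round(q["at"],3),round(q["score"],2)) for q in tip_of('scene',"lens_tab")[:2]])
a=np.hstack([cv2.resize(p[120:280,250:410],(400,400)),cv2.resize(p2[140:300,180:340],(400,400))]); cv2.imwrite('pics/end.png',a[:,:,::-1])
```

```text
behind t 34.02 [ 0.706  -0.0185  0.301 ] w 0.0008 F [ 0.3 -0.6  0.3]
low t 34.98 [ 0.7071 -0.0204  0.1792] w 0.0006 F [ 0.5 -0.2 -0.5]
0.12 t 35.71 [ 0.6553 -0.0168  0.1785] w 0.0004 F [0.8 0.3 0.8]
0.09 t 36.19 [ 0.625  -0.0144  0.178 ] w 0.0007 F [1.2 0.9 0.2]
0.06 t 36.67 [ 0.5952 -0.0121  0.1782] w 0.0004 F [ 0.4 -0.1  0.3]
0.03 t 37.16 [ 0.5654 -0.0097  0.1782] w 0.0002 F [-0.9 -1.  -0.6]
0.0 t 37.64 [ 0.5355 -0.0073  0.1782] w 0.0004 F [ 0.3 -0.3  0.3]
-0.015 t 37.96 [ 0.5202 -0.0059  0.1781] w 0.0004 F [0.3 0.  0.1]
clear t 40.48 [0.4209 0.2786 0.3494] w 0.0006 F [ 0.2 -0.1 -0.6]
[(array([ 0.497, -0.002,  0.074]), 0.8)]
[(array([ 0.493, -0.011,  0.069]), 0.61)]
```

View pics/end.png

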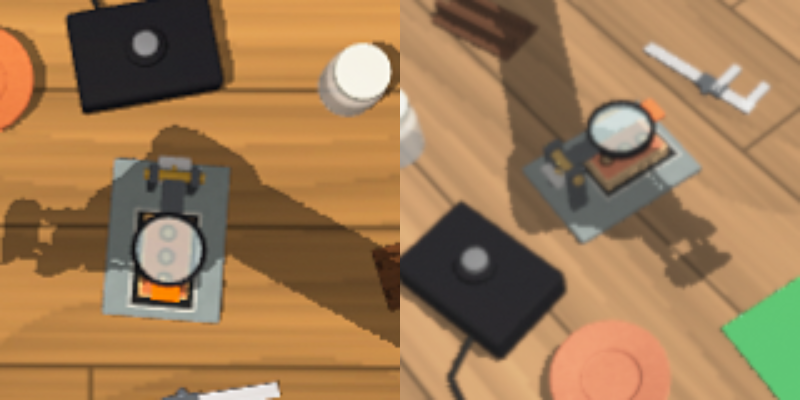

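The lens is level over the stamp, with the tab at 72 mm height as expected. The stamp is in place and the bystanders are unmoved.

```bash
python3 -c "
from h import *
workorder.finish_job(); st()"
```

```text
the job is handed in; nothing more can be done
the job is handed in; nothing more can be done
```

The job is done and handed in at about 40.5 s of the 72 s allowed. The interface gives no verdict, so the results below rest on my own camera checks.

- **Mat:** I pinched the stamp across its thickness in the rack and set it on the mat tilted 32° with the carved side up. I then opened the fingers so it settled flat. It measured 22 mm high, carved side up, near the middle of the mat.
- **Loupe stand:** I took it again across its 54 mm width and set it on the stand. It measured 1–3 mm from the outline's centre and square to within about 0.5°, carved side up, with black margin visible all round.
- **Lens:** After letting go and checking the stamp, I tipped the lens with the closed fingers. The tab ended at about 72 mm height, level over the stamp. The wrist force read no more than about 2 N at any point I sampled.
- **End state:** The last pictures show the stamp in place and the arm clear. The grey button, saucers, caliper and container look untouched. I did not view the round stamp after the first mat placing, but the arm did not go near it later.

One check disagreed: a top-camera fit of the stamp on the mat gave a 132 mm length, probably from stray points. I used the scene-camera fit (56 x 89 mm), and the regrasp at 54 mm agreed with it.

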